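# Close the iris and cap the inspection camera

## Robot

A 6-joint arm with a two-finger parallel gripper is mounted at the origin on the work surface. World frame = base frame: x ahead of the robot, y to its left, z up, the work surface at z = 0. Lengths are in mm, angles in rad, forces in N, time in s.
With the tool pointing down it reaches from about 300 to 775 mm from the base axis. Payload 14.6 kg.
Tool frame: the origin (TCP) lies on the centre line of the jaws, within the pads' length; the fingertips stand 19 mm ahead of it and the grasp point (between the pads) is the TCP (bot.tip_reach is the distance from the TCP to the fingertips, in mm); z points along the fingers, y is the line along which they close (so a half turn about z gives the same grasp; the last joint's range is limited). The gripper opens to 85 mm and grips with 20 to 120 N. Pads are 22 mm wide; open, the fingers measure 114 mm over their backs; the gripper's body (76 mm by 85 mm) begins 54 mm behind the grasp point. The pads swing forward as they close: fully open they stand 13 mm farther back than shut.
Start: joints at [-1.204, 0.3, 1.521, -0, 1.321, -0.067], TCP at [231.169, -499.05, 250.281] pointing down, gripper open.
Joint ranges: [-3.03, 3.03], [-0.79, 2.21], [0.23, 2.52], [-1.04, 4.18], [0, 3.07], [-2.55, 2.55]. Speed limits (rad/s): [2.22, 2.22, 2.57, 3.14, 3.14, 3.14].

## Interface

Orientations are given as a unit quaternion [w, x, y, z].
In Python, from rig import bot gives the robot as it stands. Calls block until the motion is done:
- bot.move_to(position, orientation): joint-space move of the TCP to a pose.
- bot.servo_line(position, attitude=None, speed=150, until_force=None): straight line of the TCP; attitude=None keeps the orientation; speed is the mean speed in mm/s. With until_force (N) it stops when the force on the tool has changed by that much, and returns True; else False.
- bot.move_joints(angles): joint-space move.
- bot.move_gripper(opening, grip_force=None): finger opening in mm; grip_force is the grip in N (None keeps the last); returns when the fingers have stopped.
- bot.dwell(seconds).
- bot.ik(position, orientation): joint angles nearest the present ones, or None.
- bot.read_state(): the state.
- bot.read_camera(name): name is "scene" or "top"; returns a dict with "image" (400x640x3 uint8, blue, green, red), "depth" (400x640 float32, mm along the optical axis (not along the pixel's ray), 0 where there is no reading), "fovy" (degrees; the focal length in pixels is half the picture's height over the tangent of half this angle, whatever the lens; pixels are square), "cx", "cy" (the principal point, pixels), "eye" and "attitude" of the camera in the world. Camera axes: x right, y down, z forward; pixel columns grow to the right and rows downward; lengths in mm; the calibration is good to about 2 mm. A picture is of the moment at which its call begins.
A pose or a line that the arm cannot do raises bot.MotionError and nothing moves.
- bot.finish_job(): hands the job in; it is judged then, once.
The state is a dict: "clock": time; "joint_positions": joint angles; "qvel": joint speeds; "effort": joint torques, N m; "ee_pos": TCP position; "tool_rot": TCP orientation; "ft_force": force on the tool from outside, world axes, zero at the start; "moment": the same for the moment, N m; "grip_width": finger opening in mm; "grip_force": force on a finger pad.
Only numpy, scipy, OpenCV 4.12 (cv2) and the standard library are available. Lean on these libraries where they do the work, as an engineer would, in place of code of your own. Each camera call takes 0.05 s, during which the arm holds its last target. There are 200 camera calls.

## Task

The booth is about to be sprayed, so shut the upward-looking inspection camera: turn the slim iris ring of its lens clockwise (seen from above) until you feel it come up firmly against its closed stop, without forcing the stop and without touching the locked rings just above and below it or their thumbscrews. Then put the black dust cap squarely over the front of the lens, fully home, let go, and leave the weight, tape roll and caliper where they are.

Things in the scene. Friction and masses are not known exactly. Their poses are not given: they have to be found in the camera images.
- iris_mid (a point): Centre of the slim, finely ribbed dark-metal iris ring of the upright camera lens: 58 mm across, 10 mm tall, on the lens axis, half-way up the ring, about 111 mm over the desk. z up; x points to the steel thumbscrew of the focus ring above. The ring turns clockwise with a drag of about 0.08 N m and stays where it is left.
- iris_mark (a point): Small white stroke on the top edge of the iris ring, 27.5 mm from the axis; it turns with the ring, its x axis pointing outwards. The closed stop is hidden in the barrel (lug on the ring, pin in the barrel), 0.4 to 1.2 rad on from the start, different each time: find it by feel. A rise of some 0.1 to 0.2 N m over the drag is firm; above 0.5 N m, even in a short jerk, the stop pin slips: turning 4 degrees past the stop spoils it
- focus_ring: Locked black ring right above the iris ring, not to be touched by the robot: 52 mm across, from 7 to 25 mm above iris_mid, with the 47 mm front of the lens on top, up to 42 mm above iris_mid. Origin on the axis at its underside. A steel thumbscrew 7 mm thick sticks out along its x axis to 36 mm from the axis, 9 mm above the origin
- lower_ring: Fixed black ring right below the iris ring, not to be touched by the robot: 60 mm across, 24 mm tall, its top 7 mm below iris_mid (2 mm under the iris ring). Origin on the axis at its underside. Its thumbscrew sticks out along its -x axis to 39 mm from the axis, 10 mm above the origin. Below it stand the 60 mm camera cube and a 110 mm square plate
- lens_front (a point): Centre of the flat top of the lens front, 42 mm above iris_mid, z up. The front is 46.6 mm across, 17 mm tall, its upper edge bevelled by 2 mm
- cap_mid (a point): Centre of the round black dust cap, half-way up: 56 mm across, 18 mm tall, lying mouth down on the desk. Roof 3 mm thick; the mouth is about 50 mm wide and 15 mm deep. When home on the lens this point lies 6 mm below lens_front
- weight: Brass balance weight with a knob, 38 mm across, 56 mm tall, bystander; origin under its centre
- tape_roll: Grey roll of tape lying flat, 96 mm across, 24 mm tall, bystander; origin under its centre
- caliper: Steel caliper lying flat, 200 mm long along its y, jaws towards -x, bystander; origin under the middle of its bar
Things that resemble listed ones, but are neither listed nor needed, are in the scene too. Of the things like the part that bears cap_mid, leave any that is pink or purple; of the rest the larger one is meant.

How it is judged:
By the outcome, as a careful person would: the job done as asked, in the order asked, and still so for the second after the job is handed in, with the robot touching nothing.
It also fails if it takes over 70 s, if anything falls off the work surface, if the arm or the gripper's body presses on something with over 40 N, if the wrist force passes 120 N, or if a joint passes its speed limit or range.

## Working session

There is one attempt and no reset: what is moved stays moved. The work goes in short steps, each a Python script; the robot and the scene stay as the last script left them, time stands still between calls to the robot, and variables do not carry over. Pictures are saved under pics/ and viewed, at most 10 in all, crops included, and the job is handed in when it is done.

```bash
ls; mkdir -p pics; cat > h.py <<'E'
import numpy as np, cv2
from scipy.spatial.transform import Rotation as R
from rig import bot
def q2m(q): return R.from_quat([q[1],q[2],q[3],q[0]]).as_matrix()
def att(c):
    a=np.array(c["attitude"],float); return a if a.shape==(3,3) else q2m(a)
def cam(n):
    c=bot.read_camera(n); c["f"]=200/np.tan(np.radians(c["fovy"])/2); c["R"]=att(c); c["e"]=np.array(c["eye"],float); return c
def ray(c,u,v): return c["R"]@np.array([(u-c["cx"])/c["f"],(v-c["cy"])/c["f"],1.])
def onz(c,u,v,z):
    d=ray(c,u,v); return c["e"]+d*(z-c["e"][2])/d[2]
def dep(c,u,v): return c["e"]+ray(c,u,v)*c["depth"][int(round(v)),int(round(u))]
def proj(c,p):
    q=c["R"].T@(np.array(p)-c["e"]); return c["cx"]+c["f"]*q[0]/q[2], c["cy"]+c["f"]*q[1]/q[2]
def cloud(c):
    v,u=np.mgrid[0:400,0:640]; d=c["depth"]
    P=np.stack([(u-c["cx"])/c["f"]*d,(v-c["cy"])/c["f"]*d,d],-1)
    return P@c["R"].T+c["e"]
def quat(yaw):  # tool down, tool y at angle: Rz(yaw)*Rx(pi)
    q=(R.from_euler('z',yaw)*R.from_euler('x',np.pi)).as_quat(); return [q[3],q[0],q[1],q[2]]
E
python3 - <<'E'
from h import *
for n in("scene","top"):
    c=cam(n); cv2.imwrite(f"pics/{n}0.png",c["image"]); print(n,c["fovy"],c["cx"],c["cy"],c["e"],c["R"].round(3).tolist())
s=bot.read_state(); print(s)
E
```

```text
pics
scene 51.079320687323175 314.5646124790305 200.17274021524156 [979.78596335 535.78197574 695.51862383] [[-0.796, 0.378, -0.472], [0.605, 0.512, -0.61], [0.011, -0.772, -0.636]]
top 52.73826914277611 321.1217696132482 206.36762434912163 [455.28308351 -14.76758023 890.82580319] [[-0.019, -0.993, 0.116], [-1.0, 0.02, 0.011], [-0.014, -0.116, -0.993]]
{'clock': 0.1, 'joint_positions': array([-1.20362659e+00,  3.00430935e-01,  1.52152759e+00, -4.43378865e-05,
        1.32071951e+00, -6.65874482e-02]), 'qvel': array([-0.00028362, -0.00313832, -0.00172732, -0.00017027,  0.00039712,
       -0.00016232]), 'effort': array([ 6.93907750e-04, -5.44376850e+01, -3.62372482e+01, -8.20036962e-05,
        3.02969413e-03,  2.19154209e-06]), 'ee_pos': array([ 231.07941924, -498.88397492,  249.76597048]), 'tool_rot': array([-5.33358058e-04,  9.76572551e-01,  2.15187727e-01, -1.02489238e-04]), 'ft_force': array([ 0.01710426, -0.29482641,  0.07437035]), 'moment': array([ 0.00762126, -0.01471318, -0.03655179]), 'grip_force': 0.0, 'grip_width': 85.28051370831422}
```

View pics/scene0.png

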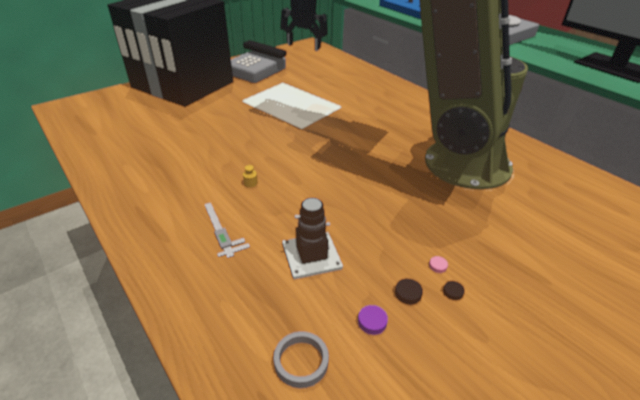

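View pics/top0.png

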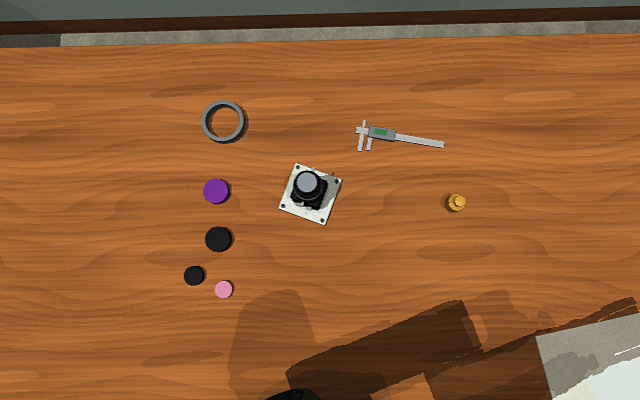

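The cap candidates in the top view are purple (217,191), large black (218,239), small black (194,275) and pink (224,289). Leaving out pink and purple, the larger of the rest is the black one at (218,239). I'll enlarge it and measure.

```bash
python3 - <<'E'
from h import *
t=cam("top"); s=cam("scene")
def crop(c,x,y,w,h,W,H): return cv2.resize(c["image"][y:y+h,x:x+w],(W,H),interpolation=cv2.INTER_CUBIC)
a=crop(t,180,175,70,130,300,557)[:300*2][:557]
b=crop(t,270,155,80,80,280,280); d=crop(s,280,190,70,70*1,280,277)
bb=np.vstack([b,d]); 
cv2.imwrite("pics/crop1.png",np.hstack([a,bb]))
np.save("pics/t.npy",t["image"])
# caps
for n,c in(("top",t),("scene",s)):
    g=c["image"].max(2); m=((g<60)).astype(np.uint8)
    k,_,st,ce=cv2.connectedComponentsWithStats(m)
    for i in range(1,k):
        if 80<st[i,4]<3000:
            u,v=ce[i]; print(n,st[i],ce[i].round(1),dep(c,u,v).round(1),onz(c,u,v,18 if n=="top" else 12).round(1))
# lens via clouds
for n,c in(("top",t),("scene",s)):
    P=cloud(c); 
    for lo,hi in((145,165),(110,140),(60,100),(5,14)):
        m=(P[...,2]>lo)&(P[...,2]<hi)&(c["depth"]>0)&(abs(P[...,0]-480)<130)&(abs(P[...,1]-10)<120)
        if m.sum(): print(n,lo,m.sum(),np.median(P[m],0).round(1),P[m].min(0).round(1),P[m].max(0).round(1))
# lens front disc in top
hsv=cv2.cvtColor(t["image"],cv2.COLOR_BGR2HSV); print(t["image"][182,308],t["image"][195,320],t["image"][173,300], t["depth"][182,308],dep(t,308,182))
E
```

```text
top [206 104  30  28 133] [214.8 112.2] [783.8 236.5  -4.7] [775.5 230.1  18. ]
top [212 114  34  30 131] [234.5 134.3] [722.9 184.9  20. ] [723.5 185.3  18. ]
top [290 171  38  39 662] [310.1 192.5] [568.3  13.5 150.3] [588.5  18.5  18. ]
top [205 227  27  25 542] [218.4 238.7] [491.5 219.   17.5] [491.5 218.9  18. ]
top [184 266  21  19 320] [193.8 275.1] [414.5 272.6  12.9] [414.8 270.9  18. ]
top [427 328 124  29 452] [479.3 348.1] [ 249.3 -335.5   -1.2] [ 253.7 -328.6   18. ]
top [422 356  45   6 107] [443.  358.9] [ 228.1 -257.7   -2.1] [ 233.2 -252.2   18. ]
top [ 265  370  122   30 2493] [332.  386.2] [177.  -20.5   0.9] [182.4 -20.4  18. ]
scene [ 108    0   52   93 1400] [130.5  40.8] [  596.5 -1008.9   195.1] [  456.3 -1573.9    12. ]
scene [ 280    0   48   48 1299] [304.1  19.1] [ 242.7 -478.1  333.3] [ -411.  -1377.3    12. ]
scene [499   0   9  18 143] [503.3   7.7] [168.6  73.2 472.5] [-1506.1  -881.9    12. ]
scene [ 562    0   78   82 1913] [609.2  51.4] [-906.2  -56.7  123.3] [-1273.1  -171.9    12. ]
scene [500  25   9  34 240] [504.6  41.2] [160.2  91.2 412.1] [-
[... 326 characters left out ...]
 [614.4  39.4  83.8] [571.6 -18.9  12. ]
top 145 474 [587.8  19.  151.2] [565.3  -3.4 145.3] [609.7  41.7 155.7]
top 110 212 [569.7  14.4 120.4] [559.1  -8.6 110.5] [608.4  48.3 139.9]
top 60 240 [566.8   7.   69.5] [550.6 -18.6  60.5] [608.5  58.9 100. ]
top 5 988 [558.8  11.3  10.1] [517.3 -47.6   5.1] [609.9  88.   13.9]
scene 145 294 [591.3  26.6 152.9] [570.    1.3 145.1] [609.9  46.7 156.1]
scene 110 230 [596.3  44.6 124.4] [562.2  -1.3 110.3] [610.   51.1 140. ]
scene 60 273 [592.2  49.1  73.3] [553.6 -15.7  60. ] [610.   61.7  99.8]
scene 5 469 [575.6  61.1  11.5] [520.4 -42.2   5.1] [610.   92.7  13.9]
[157 150 143] [ 6  9 10] [3 1 3] 750.517 [588.06601048  17.13335424 151.04370261]
```

View pics/crop1.png

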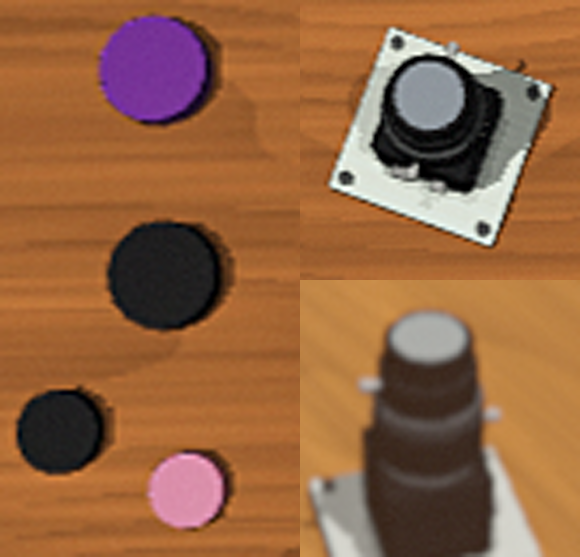

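```bash
python3 - <<'E'
from h import *
t=cam("top"); s=cam("scene"); A=np.array([588.5,19])
g=t["image"].astype(int); sub=np.zeros((400,640),np.uint8); sub[165:205,290:330]=1
m=((g.min(2)>100)&(g.max(2)<185)&(cloud(t)[...,2]>146)).astype(np.uint8)*sub
cn=max(cv2.findContours(m,0,2)[0],key=cv2.contourArea); print("front top",cv2.fitEllipse(cn)); e=cv2.fitEllipse(cn)[0]; print(onz(t,*e,153))
g=s["image"].astype(int); sub[:]=0; sub[192:215,295:330]=1
m=((g.min(2)>95)).astype(np.uint8)*sub
cn=max(cv2.findContours(m,0,2)[0],key=cv2.contourArea); e=cv2.fitEllipse(cn); print("front scene",e,onz(s,*e[0],153), dep(s,*e[0]))
for n,c,u,v in(("t",t,300,203.6),("t",t,308.6,208.4),("t",t,313.4,168.7),("s",s,297.5,215.8),("s",s,328,223.5)):
  for z in(90,127):
    p=onz(c,u,v,z)[:2]-A; print(n,u,v,z,p.round(1),np.hypot(*p).round(1),np.degrees(np.arctan2(p[1],p[0])).round())
# depth bias over desk near lens
for c in(t,s):
  P=cloud(c); m=(abs(P[...,0]-530)<60)&(abs(P[...,1]-110)<40); print("desk z",np.median(P[m][:,2]))
  m=(abs(P[...,0]-491)<20)&(abs(P[...,1]-219)<20)&(P[...,2]>10); print("cap top z",np.median(P[m],0))
m=sub*0; print("tip_reach",bot.tip_reach)
for yw in np.radians(range(-180,181,30)):
  q=bot.ik([588,19,126],quat(yw)); print(round(np.degrees(yw)),None if q is None else np.round(q,2))
E
```

```text
front top ((306.46075439453125, 181.83172607421875), (18.668350219726562, 19.10451889038086), 73.48580169677734)
[588.0923772   19.90124186 153.        ]
front scene ((311.70263671875, 203.75015258789062), (12.766623497009277, 18.833158493041992), 91.75791931152344) [588.6068044   20.72276721 153.        ] [589.19607361  21.49864836 153.8172458 ]
t 300 203.6 90 [-33.   17.4] 37.3 152.0
t 300 203.6 127 [-37.6  15.1] 40.5 158.0
t 308.6 208.4 90 [-43.    0.4] 43.0 179.0
t 308.6 208.4 127 [-47.2  -1.2] 47.2 -179.0
t 313.4 168.7 90 [ 37.5 -10.6] 39.0 -16.0
t 313.4 168.7 127 [ 29.7 -11.6] 31.9 -21.0
s 297.5 215.8 90 [  4.  -43.8] 44.0 -85.0
s 297.5 215.8 127 [27.7 -9.6] 29.3 -19.0
s 328 223.5 90 [-33.9  14.9] 37.1 156.0
s 328 223.5 127 [-7.9 45.6] 46.3 100.0
desk z -1.6707933386311993
cap top z [491.05126165 218.52339352  16.22365316]
desk z -0.1012666386615706
cap top z [492.09931603 220.45806888  17.84923296]
tip_reach 19.0
-180 [-0.03  0.51  1.53  0.    1.1  -1.6 ]
-150 [-0.03  0.51  1.53  0.    1.1  -2.12]
-120 None
-90 None
-60 None
-30 [-0.03  0.51  1.53 -0.    1.1   2.06]
0 [-0.03  0.51  1.53 -0.    1.1   1.54]
30 [-0.03  0.51  1.53 -0.    1.1   1.02]
60 [-0.03  0.51  1.53 -0.    1.1   0.49]
90 [-0.03  0.51  1.53 -0.    1.1  -0.03]
120 [-0.03  0.51  1.53  0.    1.1  -0.55]
150 [-0.03  0.51  1.53  0.    1.1  -1.08]
180 [-0.03  0.51  1.53  0.    1.1  -1.6 ]
```

The front centre comes out at about (588.4, 20.3), the focus thumbscrew at azimuth -20° and the lower one at 157°. Next I'll touch the open desk to find the true fingertip height at 58 mm opening.

```bash
python3 - <<'E'
from h import *
q=quat(np.radians(198))
bot.move_to([430,40,80],q)
bot.move_gripper(58,20)
s=bot.read_state(); print(s["clock"],s["ee_pos"],s["grip_width"],s["ft_force"])
bot.servo_line([430,40,34],speed=120)
hit=bot.servo_line([430,40,5],speed=15,until_force=4)
s=bot.read_state(); print(hit,s["clock"],s["ee_pos"],s["ft_force"],s["grip_width"],s["joint_positions"])
bot.servo_line([430,40,60],speed=150)
bot.move_gripper(85)
bot.move_to([588.4,20.3,210],q)
s=bot.read_state(); print(s["clock"],s["ee_pos"],s["ft_force"],s["moment"])
E
```

```text
2.8417 [430.04452969  39.88275927  80.0226891 ] 58.21619512022806 [0.3955458  0.39605187 0.77033236]
True 4.625 [430.01539489  39.98992767  14.37326638] [-1.3563135   0.22278981  8.29649874] 58.467437752446045 [ 7.89195880e-03  4.20087226e-01  2.02045024e+00 -3.39458235e-05
  7.01419913e-01 -1.87702371e+00]
6.3583 [587.4669254   20.44196326 208.56202066] [-0.10615815  0.48217655 -0.92919146] [-0.00019434  0.02167323 -0.02627409]
```

```bash
python3 - <<'E'
from h import *
bot.servo_line([588.4,20.3,123.5],speed=100)
bot.dwell(.2)
def pr(k):
    s=bot.read_state(); print(k,round(s["clock"],2),s["ee_pos"].round(2),"F",s["ft_force"].round(2),"M",s["moment"].round(3),"g",round(s["grip_width"],2),round(s["grip_force"],1),"j6",s["joint_positions"][5].round(4))
pr("open"); bot.move_gripper(61,20); pr("61"); 
bot.move_gripper(54,20); pr("grip"); bot.dwell(.2); pr("grip")
t=cam("top"); s=cam("scene"); 
a=cv2.resize(t["image"][150:230,270:350],(400,400),interpolation=2); b=cv2.resize(s["image"][170:250,270:350],(400,400),interpolation=2)
cv2.imwrite("pics/grip1.png",np.hstack([a,b]))
E
```

```text
open 7.58 [588.6   20.28 124.04] F [1.02 1.03 0.37] M [-0.024  0.033  0.003] g 84.8 0.0 j6 -1.9127
61 7.94 [588.41  20.3  123.55] F [ 0.56  0.48 -0.02] M [-0.024  0.062  0.029] g 60.95 0.0 j6 -1.9127
grip 8.16 [588.2   21.08 123.84] F [-3.45  5.59  5.24] M [ 1.179  0.711 -0.021] g 56.61 20.5 j6 -1.9127
grip 8.36 [588.21  21.1  123.87] F [-4.31  6.52  5.1 ] M [ 1.119  0.675 -0.012] g 56.71 20.5 j6 -1.9127
```

View pics/grip1.png

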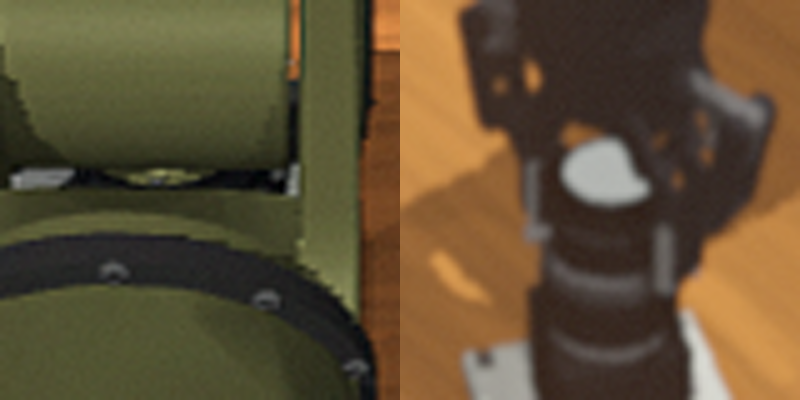

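The image shows the left and right pads beside the iris ring, clear of the thumbscrew. The 0.8 mm deflection and 7 N side force show where the axis is, so I'll null that and start turning.

```bash
cat >> h.py <<'E'
def pr(k):
    s=bot.read_state(); print(k,round(s["clock"],2),s["ee_pos"].round(2),"F",s["ft_force"].round(2),"M",s["moment"].round(3),"g",round(s["grip_width"],2),round(s["grip_force"],1),"j6",s["joint_positions"][5].round(4),"e6",round(s["effort"][5],3)); return s
E
python3 - <<'E'
from h import *
bot.servo_line([588.0,21.35,123.7],speed=20); bot.dwell(.1); s=pr("null")
q=np.array(s["joint_positions"]); 
c=bot.ik([588.0,21.35,123.7],quat(np.radians(198))); print(np.round(np.array(c)-q,4))
for i in range(6):
    c[5]+=0.01; bot.move_joints(c); pr(i)
E
```

```text
null 8.81 [588.1   21.26 123.89] F [-1.1  -1.71  2.33] M [0.104 0.185 0.057] g 56.96 21.8 j6 -1.9109 e6 0.033
[ 0.0002  0.0002  0.0002 -0.     -0.0001  0.    ]
0 9.06 [588.08  21.3  123.85] F [-0.43 -0.4   4.82] M [-0.013  0.145 -0.016] g 56.51 21.9 j6 -1.9007 e6 -0.002
1 9.31 [588.11  21.28 123.86] F [-0.36 -1.41  4.47] M [0.001 0.124 0.021] g 56.63 22.0 j6 -1.8903 e6 0.002
2 9.56 [588.1   21.3  123.88] F [-0.1  -1.02  6.08] M [ 0.031  0.128 -0.069] g 56.99 22.0 j6 -1.8803 e6 -0.006
3 9.81 [588.1   21.31 123.87] F [-1.18 -1.12  4.1 ] M [-0.034  0.101 -0.024] g 56.69 22.0 j6 -1.8703 e6 -0.006
4 10.06 [588.09  21.31 123.86] F [-0.17 -1.84  5.  ] M [ 0.006  0.18  -0.047] g 56.79 22.0 j6 -1.8602 e6 -0.006
5 10.31 [588.09  21.31 123.86] F [-0.46 -1.12  5.3 ] M [ 0.087  0.156 -0.024] g 56.4 22.0 j6 -1.8502 e6 -0.006
```

```bash
cat >> h.py <<'E'
def avg(n=8,dt=.01):
    A=[]
    for _ in range(n):
        s=bot.read_state(); A.append(np.r_[s["ft_force"],s["moment"],s["effort"][5],s["joint_positions"][5],s["grip_width"],s["clock"]]); bot.dwell(dt)
    return np.mean(A,0).round(3)
E
python3 - <<'E'
from h import *
c=np.array(bot.ik([588.0,21.35,123.7],quat(np.radians(198)))); c[5]=-1.8502
print(avg())
for i in range(7):
    c[5]+=0.03; bot.move_joints(c); print(avg())
t=cam("scene");cv2.imwrite("pics/g2.png",cv2.resize(t["image"][190:250,280:350],(700,600),interpolation=2))
E
```

```text
[-4.1000e-01 -1.4060e+00  5.2000e+00  2.1000e-02  1.5400e-01 -3.9000e-02
 -3.0000e-02 -1.8500e+00  5.6633e+01  1.0338e+01]
[-5.1100e-01 -1.1820e+00  5.4880e+00  4.1000e-02  1.5200e-01 -8.9000e-02
 -2.0000e-03 -1.8190e+00  5.6831e+01  1.0654e+01]
[-9.8400e-01 -1.1900e+00  5.3060e+00  8.0000e-02  1.4300e-01 -7.6000e-02
 -4.0000e-03 -1.7890e+00  5.6700e+01  1.0971e+01]
[-5.8300e-01 -8.2900e-01  5.3360e+00  8.0000e-02  1.4200e-01 -8.3000e-02
 -4.0000e-03 -1.7590e+00  5.6648e+01  1.1288e+01]
[-6.9200e-01 -8.3700e-01  5.3650e+00  8.1000e-02  1.3500e-01 -8.9000e-02
 -4.0000e-03 -1.7290e+00  5.6669e+01  1.1604e+01]
[-7.7500e-01 -7.5900e-01  5.2730e+00  1.3200e-01  1.3400e-01 -7.8000e-02
 -4.0000e-03 -1.6990e+00  5.6736e+01  1.1921e+01]
[-5.7300e-01 -5.7300e-01  5.2780e+00  1.3400e-01  1.3500e-01 -7.0000e-02
 -3.0000e-03 -1.6690e+00  5.6713e+01  1.2238e+01]
[-5.4000e-01 -6.6300e-01  5.0770e+00  1.6400e-01  1.1400e-01 -6.8000e-02
 -3.0000e-03 -1.6390e+00  5.6843e+01  1.2554e+01]
```

```bash
python3 - <<'E'
from h import *
s=bot.read_state(); M=q2m(s["tool_rot"]); print("y axis az",np.degrees(np.arctan2(M[1,1],M[0,1])),"start was",(198-90),s["joint_positions"])
t=cam("scene"); print(proj(t,[588.2,21,116]))
E
```

```text
y axis az 92.45059895580427 start was 108 [-2.58594615e-02  5.12742046e-01  1.53342319e+00  2.26249628e-04
  1.09505768e+00 -1.63953036e+00]
(np.float64(311.82445636638937), np.float64(217.41898421838033))
```

View pics/g2.png

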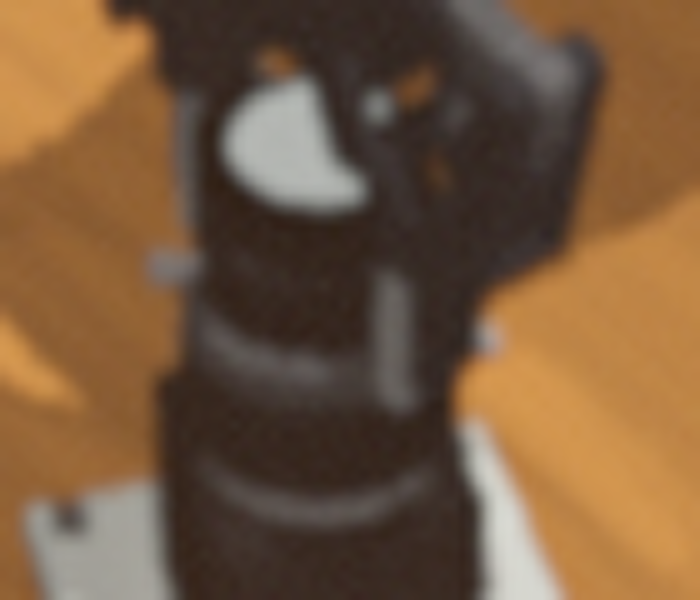

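```bash
python3 - <<'E'
from h import *
t=cam("scene")
A=np.array([588.2,21.2]); d=t["e"][:2]-A; d/=np.hypot(*d)
cr=lambda p:((np.array(p)-[280,190])*10).round(0)
for r,z in((23.3,136),(26,136),(26,118),(29,116),(29,106),(30,104),(30,80)): print(r,z,cr(proj(t,[*(A+d*r),z])))
for r in (28.5,29):
  f=np.radians(92.5)
  for w in(-11,11):
    for z in (104,109,123): print(r,w,z,cr(proj(t,[*(A+r*np.array([np.cos(f),np.sin(f)])+w*np.array([-np.sin(f),np.cos(f)])),z])))
for az,r,z in((-20,36,127),(158,39,90)): print(az,cr(proj(t,[*(A+r*np.array([np.cos(np.radians(az)),np.sin(np.radians(az))])),z])))
P=cloud(t)
for r in range(214,240,2): print(r,P[r,308].round(1), np.hypot(*(P[r,308,:2]-A)).round(1), t["image"][r,308])
E
```

```text
23.3 136 [319. 278.]
26 136 [319. 287.]
26 118 [318. 353.]
29 116 [318. 371.]
29 106 [318. 407.]
30 104 [318. 417.]
30 80 [317. 501.]
28.5 -11 104 [366. 414.]
28.5 -11 109 [366. 396.]
28.5 -11 123 [367. 345.]
28.5 11 104 [447. 367.]
28.5 11 109 [448. 350.]
28.5 11 123 [450. 299.]
29 -11 104 [367. 415.]
29 -11 109 [367. 397.]
29 -11 123 [368. 347.]
29 11 104 [449. 369.]
29 11 109 [450. 351.]
29 11 123 [451. 300.]
-20 [150. 268.]
158 [495. 335.]
214 [608.   34.3 145.3] 23.7 [31 40 55]
216 [608.3  34.8 140.5] 24.3 [33 40 56]
218 [608.6  35.3 135.6] 24.8 [38 45 58]
220 [610.2  37.4 132.6] 27.3 [34 39 55]
222 [610.5  37.8 127.6] 27.8 [31 38 53]
224 [610.3  37.5 121.9] 27.5 [42 48 61]
226 [609.3  36.2 114.8] 25.9 [77 80 87]
228 [612.3  40.3 114.1] 30.8 [67 70 78]
230 [611.3  38.9 106.9] 29.2 [47 53 64]
232 [612.3  40.3 102.9] 30.7 [34 41 56]
234 [612.4  40.4  97.4] 31.0 [33 40 56]
236 [612.   39.9  91. ] 30.2 [33 42 58]
238 [612.7  40.8  86.4] 31.4 [37 45 60]
```

The tool turned clockwise by 15.5° with the pads on the iris ring band, clear of both thumbscrews. I'll go on in small steps and watch the moment.

```bash
cat > turn.py <<'E'
from h import *
import sys
n=int(sys.argv[1]); d=float(sys.argv[2]); thr=float(sys.argv[3])
c=np.array(bot.ik([588.0,21.35,123.7],quat(np.radians(198)))); c[5]=float(sys.argv[4])
L=[]
for i in range(n):
    c[5]+=d; bot.move_joints(c); a=avg(4,.005); L.append(a[5])
    if i%4==0: print(c[5].round(4),a[:2],a[5],a[6],a[8],a[9])
    b=np.mean(L[:-1][-8:]) if len(L)>4 else None
    if b is not None and abs(a[5]-b)>thr or abs(a[5])>.2: print("EVENT",b); break
print(c[5],a,np.round(L[-6:],3))
E
python3 turn.py 5 0.02 0.1 -1.6395; python3 turn.py 30 0.01 0.06 -1.5395
```

```text
-1.6195 [-1.134 -0.424] -0.082 -0.008 56.547 13.004
-1.5395 [-0.874 -0.439] -0.083 -0.01 56.619 14.138
-1.5394999999999999 [-8.7400e-01 -4.3900e-01  5.2770e+00  2.2000e-01  1.0400e-01 -8.3000e-02
 -1.0000e-02 -1.5390e+00  5.6619e+01  1.4138e+01] [-0.082 -0.083 -0.066 -0.047 -0.083]
-1.5295 [-0.711  0.22 ] -0.02 -0.02 56.681 14.421
-1.4895 [-0.538 -0.113] -0.071 -0.018 56.776 15.554
-1.4495 [-0.252  0.567] -0.048 -0.018 56.728 16.688
-1.4095 [-0.856  0.282] -0.045 -0.018 56.592 17.821
-1.3695 [-0.624  0.331] -0.074 -0.018 56.628 18.954
-1.3295 [-0.661  0.416] -0.044 -0.018 56.776 20.088
-1.2895 [-0.182  0.686] -0.03 -0.018 56.696 21.221
-1.2495 [-0.723  1.378] -0.055 -0.018 56.634 22.354
-1.2394999999999998 [-1.5200e-01  1.1000e+00  4.9010e+00  4.1300e-01 -1.3000e-02 -5.2000e-02
 -1.8000e-02 -1.2390e+00  5.6745e+01  2.2638e+01] [-0.03  -0.038 -0.061 -0.041 -0.055 -0.052]
```

```bash
python3 turn.py 54 0.01 0.065 -1.2395
```

```text
-1.2295 [-0.291  0.78 ] -0.05 -0.022 56.763 22.921
-1.1895 [-0.196  1.191] -0.026 -0.018 56.62 24.054
-1.1495 [0.006 1.72 ] 0.236 0.287 56.644 25.188
EVENT -0.046875
-1.1495 [ 6.0000e-03  1.7200e+00  5.0710e+00  5.2800e-01 -1.0700e-01  2.3600e-01
  2.8700e-01 -1.1490e+00  5.6644e+01  2.5188e+01] [-0.063 -0.026 -0.075 -0.047 -0.012  0.236]
```

The stop is found at 0.76 rad: torque jumped from -0.05 to +0.24 N m and joint 6 effort to 0.29. That is firm and under 0.5. I'll release and go to the cap.

```bash
python3 - <<'E'
from h import *
print(avg(6)); s=pr("stop")
p=s["ee_pos"]
bot.move_gripper(85); bot.dwell(.1); pr("open")
bot.servo_line([588,21.4,215],speed=250)
q1,q2=quat(np.radians(240)),quat(np.radians(150))
bot.move_to([491.3,220.2,60],q1); bot.servo_line([491.3,220.2,19.5],speed=120); bot.dwell(.1)
bot.move_gripper(52,20); bot.dwell(.1); pr("g1")
bot.move_gripper(85); bot.servo_line([491.3,220.2,40],speed=120)
bot.move_to([491.3,220.2,40],q2); bot.servo_line([491.3,220.2,19.5],speed=120); bot.dwell(.1)
bot.move_gripper(52,25); bot.dwell(.1); pr("g2")
E
```

```text
[-5.2000e-02  1.9340e+00  5.2150e+00  5.2700e-01 -8.7000e-02  2.6500e-01
  2.6200e-01 -1.1490e+00  5.6775e+01  2.5229e+01]
stop 25.26 [588.15  21.68 123.87] F [0.04 2.55 5.79] M [ 0.517 -0.073  0.22 ] g 56.67 21.9 j6 -1.1494 e6 0.256
open 25.76 [587.97  21.3  123.62] F [-0.54  0.57  0.21] M [0.022 0.012 0.009] g 84.87 0.0 j6 -1.1495 e6 0.002
g1 28.41 [491.6  220.29  20.33] F [-2.27 -0.96  7.56] M [-0.17   0.425  0.04 ] g 55.49 19.7 j6 -2.2646 e6 0.021
g2 31.46 [491.52 220.27  20.15] F [-1.91 -0.94  5.55] M [-0.137  0.27  -0.032] g 53.77 25.7 j6 -0.6939 e6 -0.034
```

```bash
python3 - <<'E'
from h import *
q2=quat(np.radians(150)); x,y=588.05,21.55
bot.servo_line([491.3,220.2,190],speed=200); pr("up")
bot.move_to([x,y,190],q2); bot.servo_line([x,y,172],speed=60); bot.dwell(.1); pr("above")
t=cam("scene"); cv2.imwrite("pics/cap1.png",cv2.resize(t["image"][150:260,250:370],(720,600),interpolation=2))
E
```

```text
up 32.46 [490.86 220.04 188.83] F [-0.79  0.12 -1.1 ] M [ 0.015  0.005 -0.001] g 53.96 26.4 j6 -0.6939 e6 -0.0
above 33.89 [588.17  21.7  172.24] F [-0.46  0.49  0.5 ] M [ 0.005 -0.021  0.041] g 53.68 26.4 j6 -1.0727 e6 0.002
```

View pics/cap1.png

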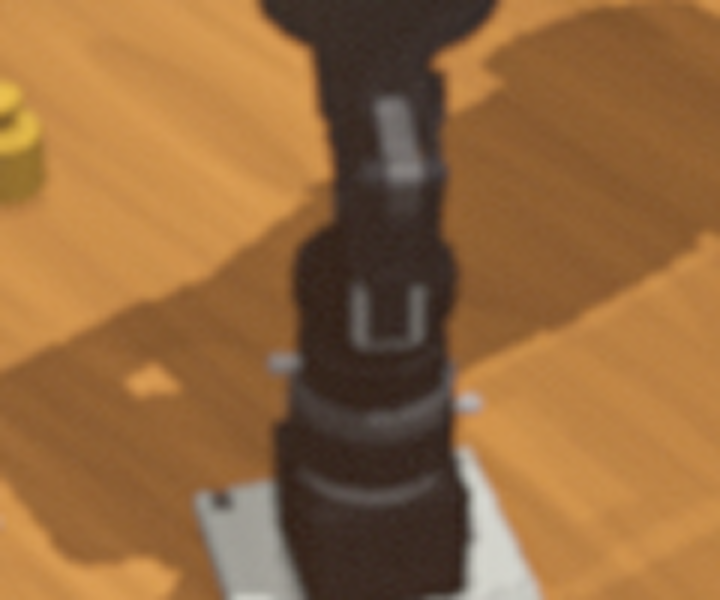

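The cap is held squarely above the lens front, at about (375,280) in the crop. Now I'll lower it.

```bash
python3 - <<'E'
from h import *
x,y=588.05,21.55
h=bot.servo_line([x,y,150],speed=12,until_force=8); bot.dwell(.1); print(h); pr("down"); print(avg(6))
E
```

```text
True
down 35.19 [588.09  21.55 158.15] F [-0.12  0.54  5.54] M [0.026 0.126 0.041] g 53.65 26.9 j6 -1.0728 e6 -0.002
[-1.0750e+00 -9.1000e-02  5.6480e+00  1.4000e-02  1.8600e-01 -1.5000e-02
 -2.0000e-03 -1.0730e+00  5.3888e+01  3.5212e+01]
```

The TCP is at 158.15, against a predicted home height of 158.1, with no side force. I'll release, retreat and check.

```bash
python3 - <<'E'
from h import *
x,y=588.05,21.55
bot.move_gripper(85); bot.dwell(.1); pr("rel")
bot.servo_line([x,y,240],speed=200); bot.move_to([400,-250,300],quat(np.radians(150)))
bot.dwell(.2); pr("away")
t=cam("top"); s=cam("scene")
for c in(t,s):
    P=cloud(c); m=(P[...,2]>150)&(np.hypot(P[...,0]-588,P[...,1]-21)<40); m2=P[m]; top=m2[m2[:,2]>m2[:,2].max()-4]
    A=np.c_[top[:,:2]-top[:,:2].mean(0),np.ones(len(top))]; print(len(top),top.mean(0).round(1),np.linalg.lstsq(A,top[:,2],rcond=None)[0].round(3))
a=cv2.resize(t["image"][145:225,270:350],(400,400),interpolation=2); b=cv2.resize(s["image"][180:260,270:350],(400,400),interpolation=2)
cv2.imwrite("pics/end.png",np.hstack([a,b]))
E
```

```text
rel 35.76 [587.78  21.57 157.42] F [ 0.6  -0.    0.02] M [ 0.007  0.019 -0.02 ] g 84.93 0.0 j6 -1.0728 e6 0.0
away 37.79 [ 400.5  -249.49  299.71] F [-0.58 -0.01 -0.4 ] M [ 0.002 -0.024 -0.018] g 85.57 0.0 j6 -1.6832 e6 0.009
316 [587.9  19.6 155.2] [0.0000e+00 3.0000e-03 1.5519e+02]
350 [589.5  23.1 156. ] [ 7.00000e-03 -0.00000e+00  1.56048e+02]
```

View pics/end.png

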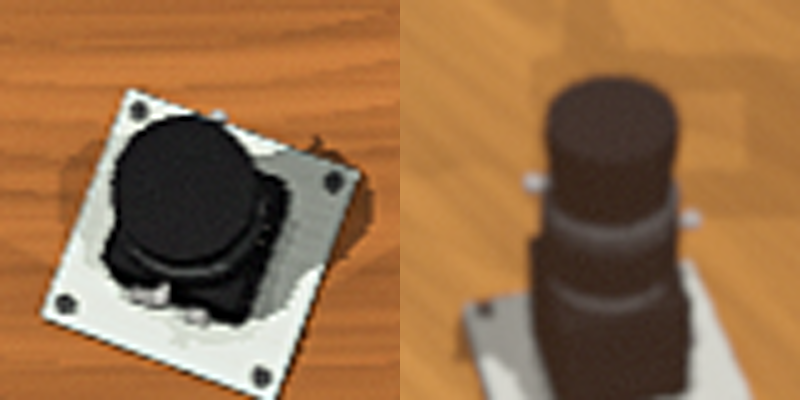

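The cap sits level on the lens (top crop 185,190; scene crop 612,130), with its top at about 156 mm and its tilt under 0.01. Handing in.

```bash
python3 -c "
from rig import bot
print(bot.finish_job())"
```

```text
the job is handed in; nothing more can be done
None
```

The job is handed in: I turned the iris ring clockwise about 0.76 rad to a firm stop (about 0.26 N m measured, under the 0.5 limit) and set the black cap level and fully home on the lens, using about 38 s; I saw no contact with the locked rings and never went near the weight, tape roll or caliper.

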